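Slacken the left-hand wing knob on the grinding head

ROBOT

A 6-joint arm with a two-finger parallel gripper is mounted at the origin on the work surface. World frame = base frame: x ahead of the robot, y to its left, z up, the work surface at z = 0. Lengths are in m, angles in rad, forces in N, time in s.
With the tool pointing down it reaches from about 0.275 to 0.825 m from the base axis. Payload 4.9 kg.
Tool frame: the origin (TCP) lies at the very end of the fingers, on their centre line; the grasp point (between the pads) lies 19 mm behind it; z points along the fingers, y is the line along which they close (so a half turn about z gives the same grasp; the last joint's range is limited). The gripper opens to 85 mm and grips with 20 to 120 N. Pads are 22 mm wide; open, the fingers measure 114 mm over their backs; the gripper's body (76 mm by 85 mm) begins 54 mm behind the grasp point. The pads swing forward as they close: fully open they stand 13 mm farther back than shut.
Start: joints at [-1.344, 0.326, -0.193, 1.052, 0, 1.437], TCP at [0.194, -0.515, 0.201] pointing down, gripper open.
Joint ranges: [-2.65, 2.65], [-0.97, 1.79], [-1.3, 1.35], [-1.93, 2.1], [-1.47, 1.37], [-3.14, 3.14]. Speed limits (rad/s): [2.57, 2.57, 3.14, 3.14, 3.14, 3.14].

INTERFACE

Orientations are given as a unit quaternion [w, x, y, z].
In Python, from cell import bot gives the robot as it stands. Calls block until the motion is done:
- bot.move_pose(position, orientation): joint-space move of the TCP to a pose.
- bot.move_linear(position, speed=0.15, rotation=None, until_force=None): straight line of the TCP; rotation=None keeps the orientation; speed is the mean speed in m/s. With until_force (N) it stops when the force on the tool has changed by that much, and returns True; else False.
- bot.goto_joints(angles): joint-space move.
- bot.set_gripper(opening, grasp_force=None): opening from 0.0 (shut) to 1.0 (fully open); grasp_force is the grip in N (None keeps the last); returns when the fingers have stopped.
- bot.wait(seconds).
- bot.solve_ik(position, orientation): joint angles nearest the present ones, or None.
- bot.camera(name): name is "side" or "top" or "wrist"; returns the picture (420x560x3 uint8, red, green, blue); there is no depth.
- bot.calibration(name): a dict with "mtx" (3x3 intrinsics, pixels), "extrinsics" (4x4, takes a point from world to camera coordinates); the wrist camera has in their place "hand_eye" (4x4, takes a point from camera to tool coordinates, whose origin is the TCP and whose axes are the flange's). Camera axes: x right, y down, z forward; pixel columns grow to the right and rows downward; lengths in m; the calibration is good to about 2 mm. The wrist camera is an equidistant fisheye: a pixel r from the principal point sees the ray r / f radians off the axis. A picture is of the moment at which its call begins: read the wrist's pose just before it. calibration takes no time and is no camera call.
A pose or a line that the arm cannot do raises bot.PlanningError and nothing moves.
- bot.close_job(): hands the job in; it is judged then, once.
Readings, each from a call of its own:
- bot.read_clock(): time.
- bot.read_joint_positions(): joint angles.
- bot.read_joint_vel(): joint speeds.
- bot.read_joint_efforts(): joint torques, N m.
- bot.read_position(): TCP position.
- bot.read_tool_rot(): TCP orientation.
- bot.read_ft_force(): force on the tool from outside, world axes, zero at the start.
- bot.read_moment(): the same for the moment, N m.
- bot.read_gripper_width(): opening from 0.0 (shut) to 1.0 (fully open).
- bot.read_finger_force(): force on a finger pad.
Only numpy, scipy, OpenCV 4.12 (cv2) and the standard library are available. Lean on these libraries where they do the work, as an engineer would, in place of code of your own. Each camera call takes 0.05 s, during which the arm holds its last target. There are 200 camera calls.

TASK

The worn stone on the pipe grinding head is due for changing. Slacken the wing knob that holds the big flat grinding stone: its thread is left-handed, so give it about a quarter turn clockwise, seen from above, and let go; do not tighten it. The smaller wire-brush head beside it has the same knob: leave that knob as it is.

Things in the scene. Friction and masses are not known exactly. Their poses are not given: they have to be found in the camera images.
- wheel_knob (a joint): Angle (rad) of the knob to loosen, which clamps the flat grey grinding stone, 125 mm across and 20 mm thick. 0 is hand-tight; it grows turning clockwise seen from above (loosens) and falls counter-clockwise (tightens). Starts between 0 and 0.25, turns on a fixed upright axis without rising, needs about 0.15 N m, stays where it is left, stops at -0.6 and 2.4.
- wheel_knob_grip (a point): Grip point of that plain steel wing knob: on its axis, 154 mm above the bench, in the middle of a bar 64 mm long, 16 wide, 32 tall with upright flat sides. x points along the bar, y across its width, z up; they turn with it. Below the bar: an 18 mm tall hub 26 mm across, a flange 42 mm across and 5 thick, the stone, and a green motor housing 120 mm across.
- brush_knob (a joint): Angle (rad) of the other knob, to be left alone: same shape and size, on a head with the same housing that carries a round wire brush only 86 mm across. Starts at 0, grows clockwise seen from above, turns as easily, stops at -1.5 and 1.5.
- brush_knob_grip (a point): Grip point of the wire-brush head's knob, placed in the same way (on the axis, mid-bar, 154 mm above the bench, x along the bar). Either head may stand on the left or the right; the knobs are at least 260 mm apart.

How it is judged:
At the end, for the whole second after the job is handed in: The grinding stone's knob stands still between 1.1 and 2.2 rad (63 and 126 degrees) clockwise of hand-tight, and the wire brush's knob is within 0.17 rad (10 degrees) of where it was (value of joint wheel_knob between 1.1 and 2.2 rad and not (velocity of joint wheel_knob above 0.05 rad/s or velocity of joint wheel_knob below -0.05 rad/s) and value of joint brush_knob between -0.17 and 0.17 rad); the robot touches nothing.
It fails at once if the grinding stone's knob is tightened more than 0.17 rad (10 degrees) past hand-tight (value of joint wheel_knob below -0.17 rad).
It fails at once if the wire brush's knob is turned more than 0.17 rad (10 degrees) either way (value of joint brush_knob above 0.17 rad or value of joint brush_knob below -0.17 rad).
It also fails if it takes over 32 s, if anything falls off the work surface, if the arm or the gripper's body presses on something with over 40 N, if the wrist force passes 120 N, or if a joint passes its speed limit or range.

## Working session

There is one attempt and no reset: what is moved stays moved. The work goes in short steps, each a Python script; the robot and the scene stay as the last script left them, time stands still between calls to the robot, and variables do not carry over. Pictures are saved under pics/ and viewed, at most 10 in all, crops included, and the job is handed in when it is done.

```bash
mkdir -p pics
python3 - <<'E'
from cell import bot
import cv2
for n in ("top","side"):
    cv2.imwrite(f"pics/{n}0.png",bot.camera(n)[:,:,::-1]); c=bot.calibration(n); print(n,c["mtx"].round(1).tolist(),c["extrinsics"].round(3).tolist())
print(bot.read_clock(),bot.read_tool_rot())
E
```

```text
top [[431.2, 0.0, 277.6], [0.0, 431.2, 212.9], [0.0, 0.0, 1.0]] [[-0.008, -1.0, 0.017, 0.004], [-0.99, 0.006, -0.142, 0.56], [0.141, -0.018, -0.99, 0.819], [0.0, 0.0, 0.0, 1.0]]
side [[484.9, 0.0, 283.5], [0.0, 484.9, 207.0], [0.0, 0.0, 1.0]] [[-0.937, -0.35, 0.0, 0.496], [-0.233, 0.623, -0.747, 0.251], [0.261, -0.7, -0.665, 0.795], [0.0, 0.0, 0.0, 1.0]]
0.1 [-7.83102625e-04  9.83773233e-01  1.79414633e-01 -4.72811529e-05]
```

View pics/top0.png

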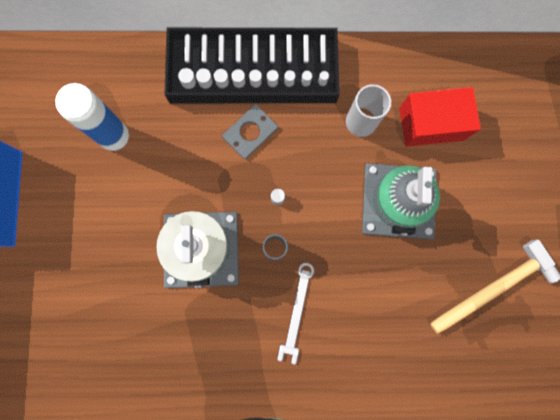

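View pics/side0.png

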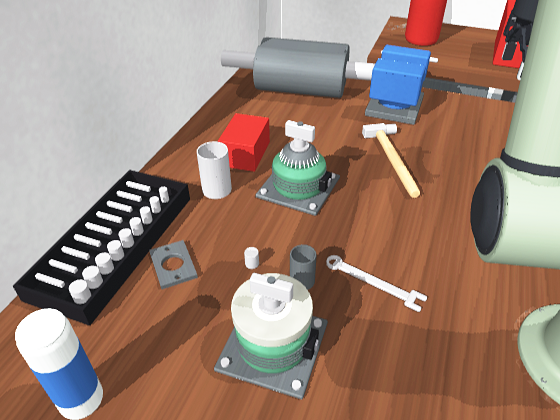

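The stone head is on the left: top view knob about (187,244), side view (271,288). The brush head is on the right, top view (425,186). I'll zoom in on the stone's knob in both views.

Run:
```python
import cv2,numpy as np
a=cv2.imread("pics/top0.png")[210:280,150:240]; b=cv2.imread("pics/side0.png")[260:330,225:315]
f=lambda i:cv2.resize(cv2.convertScaleAbs(i,alpha=1.0),(396,308),interpolation=cv2.INTER_CUBIC)
g=lambda i:cv2.resize(i,None,fx=4.4,fy=4.4,interpolation=cv2.INTER_CUBIC)
cv2.imwrite("pics/crop0.png",np.hstack([g(a),g(b)]))
```

```text
(no output)
```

View pics/crop0.png

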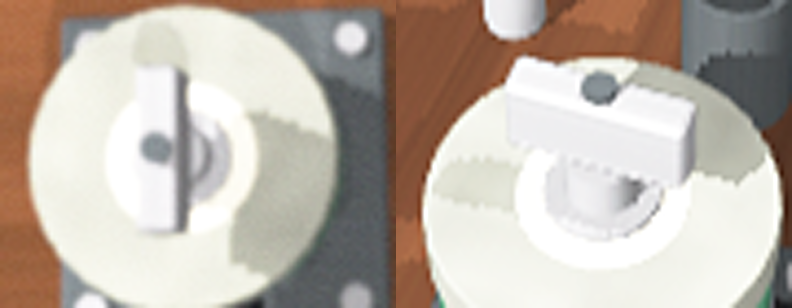

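```bash
cat > h.py <<'E'
from cell import bot
import numpy as np, cv2
from scipy.spatial.transform import Rotation as R
def proj(n):
    c=bot.calibration(n); return c["mtx"]@c["extrinsics"][:3]
def plane(n,uv,z):
    P=proj(n); H=P[:,[0,1]]; H=np.c_[H,P[:,2]*z+P[:,3]]
    return cv2.perspectiveTransform(np.float64([uv]),np.linalg.inv(H))[0]
def down(yaw): # tool y (closing line) at world angle yaw
    y=np.array([np.cos(yaw),np.sin(yaw),0]); z=np.array([0,0,-1.]); x=np.cross(y,z)
    return R.from_matrix(np.c_[x,y,z]).as_quat(scalar_first=True)
E
python3 - <<'E'
from h import *
t=np.float64([[156,148],[157,67],[158,231],[137,67],[140,231],[177,70],[178,230]])/4.4+[150,210]
s=np.float64([[204,88],[126,57],[110,97],[297,103],[287,138]])/4.4+[225,260]
X=cv2.triangulatePoints(proj("top"),proj("side"),t[0],s[0]);print((X[:3]/X[3]).T)
for z in(.170,):
  a=plane("top",t,z);b=plane("side",s,z)
  print(a.round(4).tolist(),b.round(4).tolist())
g=lambda d:np.degrees(np.arctan2(d[1],d[0])).round(1)
print("yaw",g(a[1]-a[2]),g(a[3]-a[4]),g(a[5]-a[6]),g(b[1]-b[3]),g(b[2]-b[4]),"mid",a[3:].mean(0),b[1:].mean(0))
c=a[0]
for y in np.arange(-180,180,30):
  q=bot.solve_ik([*c,.14],down(np.radians(y))); print(y,None if q is None else np.round(q,2))
E
```

```text
[[0.49023611 0.15573209 0.17205176]]
[[0.4908, 0.1563], [0.5216, 0.1565], [0.4596, 0.1548], [0.5217, 0.1641], [0.4597, 0.1616], [0.5204, 0.1489], [0.4599, 0.1473]] [[0.4905, 0.1541], [0.5198, 0.1508], [0.518, 0.1684], [0.4597, 0.1493], [0.4579, 0.164]]
yaw 1.6 2.4 1.5 1.4 4.2 mid [0.4904302  0.15549443] [0.48886984 0.15814529]
-180 [ 0.16  0.31 -0.38  0.88  0.   -1.41]
-150 [ 0.16  0.31 -0.38  0.88  0.   -1.93]
-120 [ 0.16  0.31 -0.38  0.88  0.   -2.45]
-90 [ 0.16  0.31 -0.38  0.88  0.   -2.98]
-60 [ 0.16  0.31 -0.38  0.88  0.    2.78]
-30 [ 0.16  0.31 -0.38  0.88  0.    2.26]
0 [ 0.16  0.31 -0.38  0.88  0.    1.74]
30 [ 0.16  0.31 -0.38  0.88  0.    1.21]
60 [ 0.16  0.31 -0.38  0.88  0.    0.69]
90 [ 0.16  0.31 -0.38  0.88  0.    0.16]
120 [ 0.16  0.31 -0.38  0.88  0.   -0.36]
150 [ 0.16  0.31 -0.38  0.88  0.   -0.88]
```

Run:
```python
from h import *
c=[.4903,.1557]; q=down(np.radians(92))
p=bot.read_position(); bot.move_linear([p[0],p[1],.33])
bot.move_pose([*c,.30],q)
bot.move_linear([*c,.20]); print(bot.move_linear([*c,.138],speed=.06,until_force=8))
bot.set_gripper(0.0,grasp_force=40)
print(bot.read_position(),bot.read_gripper_width(),bot.read_finger_force(),bot.read_ft_force(),bot.read_clock())
cv2.imwrite("pics/side1.png",bot.camera("side")[:,:,::-1])
```

```text
False
[0.49032868 0.15579343 0.1382065 ] 0.15510671261681647 39.054730692878366 [-1.16414551  0.14420493  1.74482577] 6.375
```

View pics/side1.png

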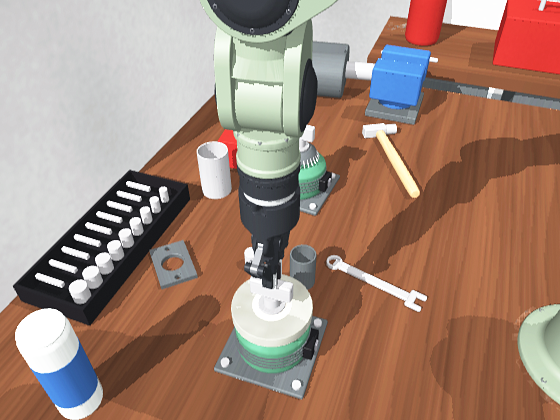

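The fingers hold the bar at about (272,285). The side forces are small, so I'll turn it.

Run:
```python
from h import *
j=np.array(bot.read_joint_positions())
for d in (.5,1.0,1.53):
    bot.goto_joints(list(j+[0,0,0,0,0,d])); print(bot.read_moment(),bot.read_ft_force(),bot.read_gripper_width())
p=bot.read_position(); bot.set_gripper(1.0); bot.wait(.2)
bot.move_linear([p[0],p[1],.33])
bot.move_pose([.45,.40,.30],bot.read_tool_rot())
print(bot.read_clock())
t,s=bot.camera("top"),bot.camera("side")
cv2.imwrite("pics/end.png",np.hstack([t[150:300,140:460],s[90:240,240:480]])[:,:,::-1])
cv2.imwrite("pics/endz.png",cv2.resize(t[195:295,140:250],None,fx=4.4,fy=4.4,interpolation=cv2.INTER_CUBIC)[:,:,::-1])
```

```text
[0.43007408 0.03128041 0.05266945] [1.14992087 1.11217016 0.60502301] 0.15717268210595203
[ 0.85648984 -0.3056455   0.05624349] [ 0.15405794  3.9548911  -0.04015662] 0.15511467347573074
[ 1.01263104 -0.43939754  0.14793505] [ 1.39558523  5.43772801 -0.9158032 ] 0.1528377485337458
11.3917
```

View pics/end.png

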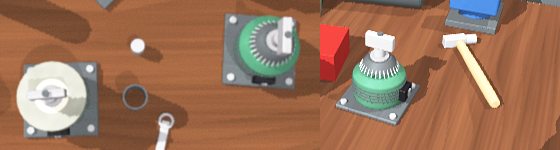

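View pics/endz.png

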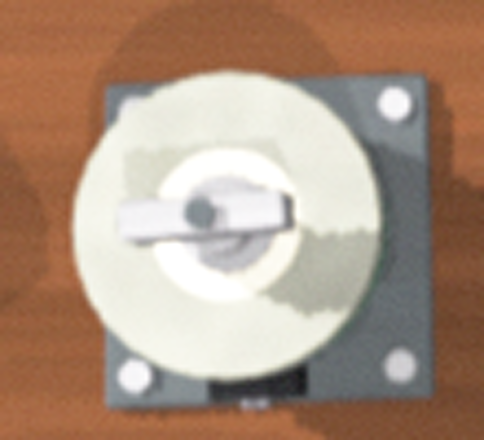

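The bar now lies almost level in the top view, from (118,218) to (288,207) in the zoom, so it has turned about 86° clockwise. The brush knob hasn't moved and the arm is clear of everything.

```bash
python3 -c "
from cell import bot
bot.wait(.3); print(bot.close_job())"
```

```text
the job is handed in; nothing more can be done
None
```

I turned the grinding stone's knob about 86° clockwise and let go, left the wire brush's knob alone, and handed the job in after about 12 s with the arm clear; no verdict came back.

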